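# Grease the wheel-side bearing of the polishing spindle

## Task

Grease the polishing spindle's bearing beside the felt wheel: take the push-type grease gun out of its stand, line it up square with that bearing's tilted grease nipple, and push its coupler straight on until it snaps home. Then keep pushing until the gun's spring-loaded nozzle is fully in, without forcing it any further, and finish while holding it there, the gun still in the gripper and the nozzle still pressed in. Leave everything else on the bench where it stands.

Things in the scene. Friction and masses are not known exactly. Their poses are not given: they have to be found in the camera images.
- gun: Loose push-type grease gun, round, 184 mm long, 0.5 kg, nose down in its stand. Origin: centre of the coupler's mouth, nozzle out; z runs to the rear end. Along z (mm): brass coupler, 20 across, 0 to 24; nozzle tube, 9 across, to 58; nut, 18, to 66; steel front cap, 40, to 84; red barrel, 36, to 172 (grip here); steel rear cap, 33, to 184. Turn about z does not matter.
- gun_grip (a point): Point on the gun's axis in the red barrel, 160 mm from the coupler's mouth: a good place to grip, coming along the gun's axis (the rear end is 24 mm behind it).
- nozzle (a joint): How far the nozzle with its coupler is pushed into the gun: 0 fully out, 0.016 m fully in (hard stop). Its spring starts to give at 9 N and takes about 15 N fully in.
- coupler_mouth (a point): Centre of the coupler's open end; moves with the nozzle; axes as the gun's.
- coupler_seat (a point): Floor of the coupler's socket, 14.5 mm in from the mouth (own z), 11.5 mm wide; moves with the nozzle. Four sprung jaws, 5 mm from the mouth, ride over the nipple's head and snap behind it at about 6 N, less than the nozzle's spring; then the seat meets the nipple's tip.
- nipple: Brass grease nipple to be greased, on the bearing beside the felt wheel (seen from the robot the left-hand bearing; the other has a like nipple, not for this job). Origin: its foot; z: its axis outwards, 35 degrees off upright, leaning to the robot's side. Along z: hexagon 13 mm wide to 5, neck 5 thick, head 9.5 thick, tip at 21 mm. Snapped home, the coupler's mouth is 6.5 mm from the foot.
- nipple_tip (a point): Tip of that nipple, 21 mm along its z from its foot, about 138 mm above the bench; axes as the nipple's.
- spindle: Polishing spindle, fixed. Origin: centre of the underside of its teal pedestal, 150 x 300 x 60 mm. Two pillow-block bearings to 125 mm height, shaft along y at 93 mm, cream felt wheel 150 mm across at the +y end (its near face 58 mm past the nipple), yellow belt guard to 155 mm in the middle, blue motor behind (+x) to 185 mm. The nipple's foot is at x -20, y 75, z 121 mm.
- stand: Grey steel stand of the gun, fixed, 100 x 100 mm: on four rods a plate, top at 80 mm, and a collar (46 mm inside, rim at 102 mm) in which the gun's front cap sits, the coupler through a 28 mm hole. Origin: centre of its underside. The gun comes straight up and is clear once lifted 90 mm.
- pickle_pot: Black round pot with steel lid and brass knob, 84 mm across, 92 mm high; origin under its centre. Leave alone.
- compound_bar: Green bar of polishing compound, 120 x 50 x 35 mm; origin under its centre. Leave alone.
- flux_jar: Small amber jar with white lid, 54 mm across, 62 mm high; origin under its centre. Leave alone.
- spanner: Steel spanner, 170 mm long, 8 mm thick, lying along own x; origin under its centre. Leave alone.
- solder_turntable: Dark round soldering pan on a turntable, 190 mm across, 62 mm high, with a white block in it; origin under its centre. Leave alone.
- wax_tin: Small round steel tin with yellow lid, 62 mm across, 36 mm high; origin under its centre. Leave alone.
There are look-alikes about, which are no part of the job. What is meant by the gun is not orange, purple or white, and is the smaller of those in its own colour.

How it is judged:
By the outcome, as a careful person would: the job done as asked, in the order asked, and still so for the second after the job is handed in, while the arm keeps its last pose, push and grip.
It also fails if it takes over 48 s, if anything falls off the work surface, if the arm or the gripper's body presses on something with over 40 N, if the wrist force passes 120 N, or if a joint passes its speed limit or range.

## Robot

A 6-joint arm with a two-finger parallel gripper is mounted at the origin on the work surface. World frame = base frame: x ahead of the robot, y to its left, z up, the work surface at z = 0. Lengths are in m, angles in rad, forces in N, time in s.
With the tool pointing down it reaches from about 0.375 to 0.975 m from the base axis. Payload 3.8 kg.
Tool frame: the origin (TCP) lies midway between the tips of the shut fingers; the grasp point (between the pads) lies 19 mm behind it; z points along the fingers, y is the line along which they close (so a half turn about z gives the same grasp; the last joint's range is limited). The gripper opens to 85 mm and grips with 20 to 120 N. Pads are 22 mm wide; open, the fingers measure 114 mm over their backs; the gripper's body (76 mm by 85 mm) begins 54 mm behind the grasp point. The pads swing forward as they close: fully open they stand 13 mm farther back than shut.
Start: joints at [1.081, 0.264, 1.604, -0, 1.274, -0.037], TCP at [0.295, 0.607, 0.231] pointing down, gripper open.
Joint ranges: [-2.63, 2.63], [-0.94, 2.18], [0.31, 2.57], [-1.31, 4.45], [0, 2.66], [-2.55, 2.55]. Speed limits (rad/s): [2.57, 2.57, 3.14, 3.14, 3.14, 3.14].

## Interface

Orientations are given as a rotation vector (axis times angle).
In Python, from workcell import bot, cams gives the robot as it stands.
- The arm moves only by the tool play_rows, never from a script. Its argument "rows" is a list of rows, each a list of 2 entries, a list of its own where there are three numbers: the shift along the tool's x, y, z scaled (see below), then the turn, a rotation vector about the tool's x, y, z scaled (see below). A call has 1 to 20 rows; each row is the pose to reach, as a shift and turn from the pose commanded when the call began, along the tool's axes at that moment; what a row does not reach only later rows make up. The controller multiplies each number of a shift by 250 mm and each number of a turn by 45 degrees. A row lasts 1/12 s, in which the tool goes at most 41.7 mm and 7.16 degrees, less where a joint would pass 70% of its speed; a pose out of reach is approached as far as the arm can. A call with a number of a shift or a turn outside -1 to 1 is refused whole. A call with a gripper value outside its range is refused whole. "claw" is the opening, from -1 (shut) to 1 (fully open), set as the call begins (left out, the last holds). The fingers move at their own pace and stop on an object; "newtons" is the grip in N (left out, the last holds). Time passes only in rows, so rows that repeat a pose let the fingers close. It gives the time, the measured TCP pose, the force, the opening and the grip force at its end, in the units of the state.
- bot.read_state(): the state, without advancing time (a new reading comes with each control period).
- cams.read_camera(name): name is "scene" or "top"; returns a dict with "image" (400x640x3 uint8, red, green, blue), "K" (3x3 intrinsics, pixels), "T" (4x4, takes a point from camera to world coordinates). Camera axes: x right, y down, z forward; pixel columns grow to the right and rows downward; lengths in m; the calibration is good to about 2 mm. A picture is of the moment at which its call begins. There is no depth.
- bot.finish_job(): hands the job in; it is judged then, once.
The state is a dict: "time": time; "q": joint angles; "joint_vel": joint speeds; "joint_torque": joint torques, N m; "tool_pos": TCP position; "tcp_rot": TCP orientation; "wrist_force": force on the tool from outside, world axes, zero at the start; "torque": the same for the moment, N m; "width": opening from 0.0 (shut) to 1.0 (fully open); "grip_force": force on a finger pad.
Only numpy, scipy, OpenCV 4.12 (cv2) and the standard library are available. Lean on these libraries where they do the work, as an engineer would, in place of code of your own. Each camera call takes 0.05 s, during which the arm holds its last target. There are 200 camera calls.

## Working session

There is one attempt and no reset: what is moved stays moved. The work goes in short steps, Python scripts to look and compute and a tool call to move; the robot and the scene stay as the last step left them, time stands still between calls to the robot, and variables do not carry over. Pictures are saved under pics/ and viewed, at most 10 in all, crops included, and the job is handed in when it is done.

Besides the shell and the picture viewer there is one more tool, called by a JSON object that holds its "api" and its "payload". play_rows: Moves the arm, as the interface text tells. Its arguments: {"type":"object","properties":{"rows":{"type":"array","items":{"type":"array"}},"claw":{"type":"number"},"newtons":{"type":"number"}},"required":["rows"]}

```bash
ls; mkdir -p pics; python3 - <<'E'
from workcell import bot,cams
import cv2,numpy as np
np.set_printoptions(precision=4,suppress=True)
for n in("scene","top"):
    c=cams.read_camera(n); np.savez(f"pics/{n}0.npz",**c); cv2.imwrite(f"pics/{n}0.png",c["image"][:,:,::-1]); print(n,c["K"],c["T"])
print(bot.read_state())
E
```

```text
pics
scene [[467.3478   0.     325.6959]
 [  0.     467.3478 200.862 ]
 [  0.       0.       1.    ]] [[ 0.8661  0.3869 -0.3165  0.9532]
 [ 0.4995 -0.6919  0.5213 -0.6986]
 [-0.0173 -0.6096 -0.7925  1.1779]
 [ 0.      0.      0.      1.    ]]
top [[488.5167   0.     312.8101]
 [  0.     488.5167 198.7421]
 [  0.       0.       1.    ]] [[ 0.0119 -0.9771  0.2124  0.1722]
 [-0.9999 -0.0119  0.0011 -0.0353]
 [ 0.0015 -0.2124 -0.9772  1.6906]
 [ 0.      0.      0.      1.    ]]
{'time': 0.1, 'q': array([ 1.0811,  0.2647,  1.6053, -0.    ,  1.2737, -0.0369]), 'joint_vel': array([-0.0016,  0.0003, -0.0022, -0.0013, -0.0004,  0.    ]), 'joint_torque': array([  0.0009, -51.671 , -36.8589,   0.0001,   0.0064,  -0.    ]), 'tool_pos': array([0.295 , 0.6064, 0.2301]), 'tcp_rot': array([-0.7051, -3.0609,  0.0032]), 'wrist_force': array([-0.4362, -0.3465, -0.4357]), 'torque': array([ 0.0301,  0.0244, -0.0329]), 'grip_force': 0.0, 'width': 1.0002204045039202}
```

View pics/scene0.png

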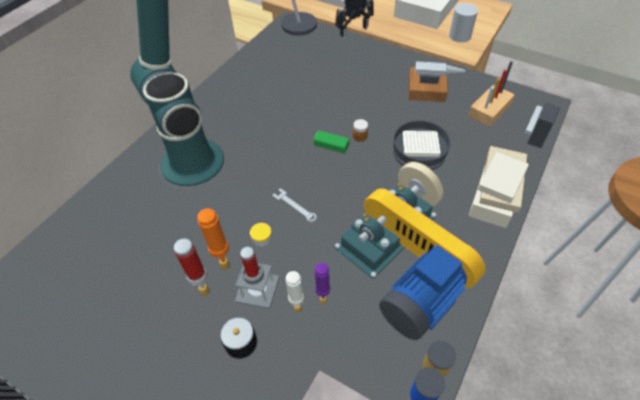

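View pics/top0.png

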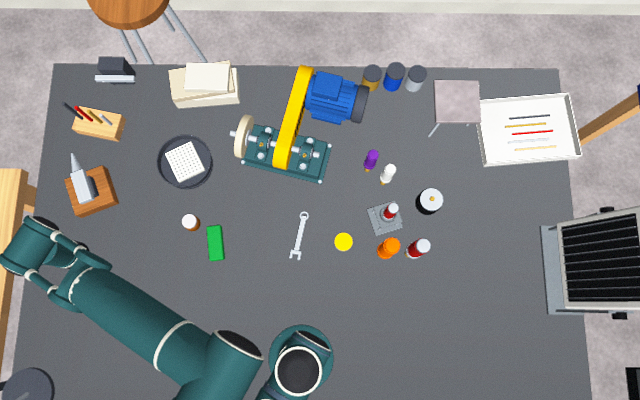

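The gun in the stand is red, at scene (250,265) and top (390,212). The spindle's felt wheel is at top (243,137) and scene (420,185). Next I'll enlarge crops of both areas.

```bash
python3 - <<'E'
import cv2,numpy as np
s=cv2.imread("pics/scene0.png");t=cv2.imread("pics/top0.png")
R=lambda im,x,y,w,h,k:cv2.resize(im[y:y+h,x:x+w],None,fx=k,fy=k,interpolation=cv2.INTER_CUBIC)
a=R(s,335,155,130,120,6); b=R(t,225,105,110,80,7)
cv2.imwrite("pics/c1.png",a[:600]);cv2.imwrite("pics/c2.png",b)
c=R(s,225,235,65,75,6);d=R(t,360,190,65,75,6)
cv2.imwrite("pics/c3.png",np.hstack([c,d]))
E
```

```text
(no output)
```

View pics/c1.png

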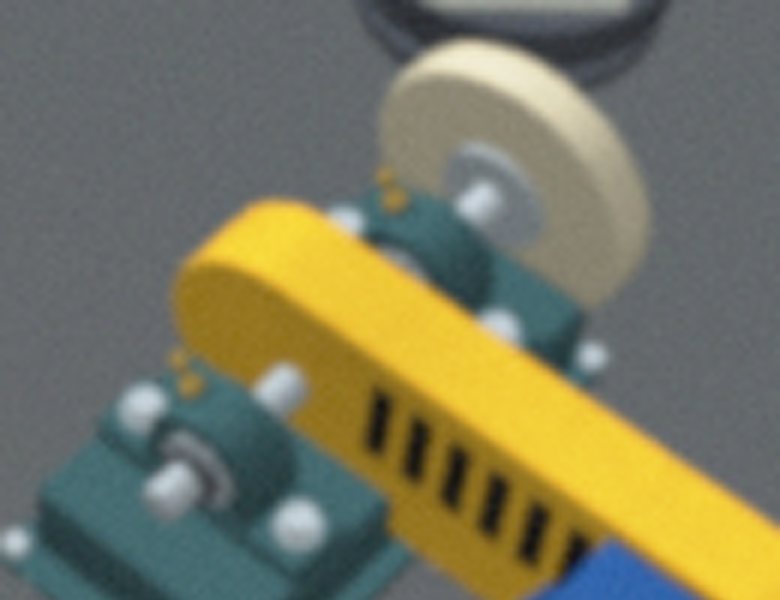

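View pics/c2.png

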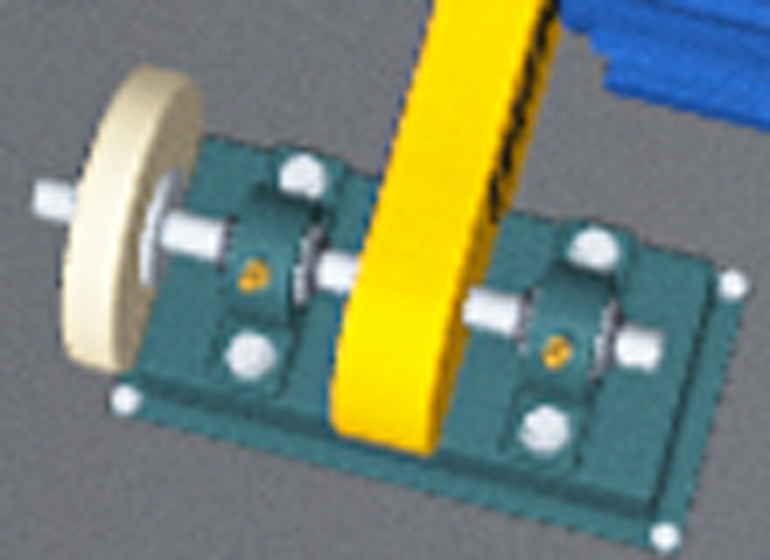

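View pics/c3.png

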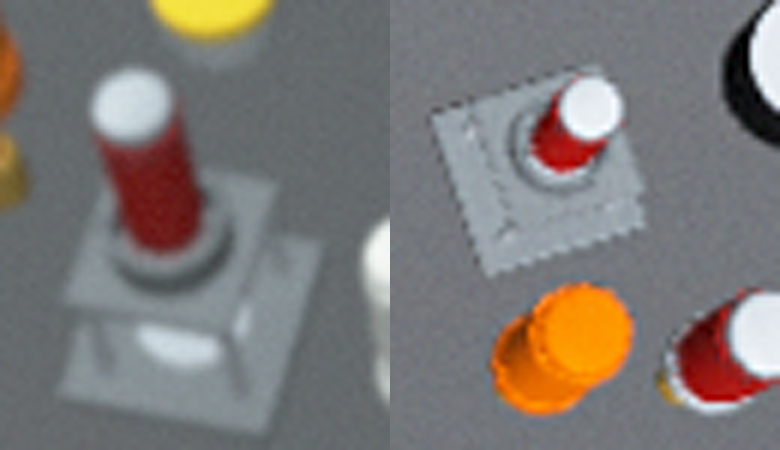

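In the crops, the target nipple's head is at scene ≈(399,184.5), its hexagon at ≈(401,188.5), and in the top view it is at ≈(261.4,144.3). The like nipple on the other bearing is at top (304.4,155.3). The gun stands upright, with its rear cap at scene ≈(247,252) and top ≈(393.5,208). Next step is sub-pixel masks and triangulation.

```bash
cat > h.py <<'E'
import cv2,numpy as np
from scipy.spatial.transform import Rotation as R
np.set_printoptions(precision=4,suppress=True)
C={n:dict(np.load(f"pics/{n}0.npz")) for n in("scene","top")}
def ray(c,uv):
    d=c["T"][:3,:3]@np.linalg.inv(c["K"])@[uv[0],uv[1],1]; return c["T"][:3,3],d/np.linalg.norm(d)
def plane(c,uv,z):
    o,d=ray(c,uv); return o+d*(z-o[2])/d[2]
def tri(rs):
    A=[np.eye(3)-np.outer(d,d) for o,d in rs]; p=np.linalg.solve(sum(A),sum(a@o for a,(o,d) in zip(A,rs)))
    return p,[np.linalg.norm(a@(p-o)) for a,(o,d) in zip(A,rs)]
def proj(c,p):
    q=c["K"]@(c["T"][:3,:3].T@(np.asarray(p)-c["T"][:3,3])); return q[:2]/q[2]
def blobs(c,box,f,amin=3):
    x,y,w,h=box; k=6
    im=cv2.resize(c["image"][y:y+h,x:x+w],None,fx=k,fy=k,interpolation=cv2.INTER_CUBIC)
    m=f(im.astype(int),cv2.cvtColor(im,cv2.COLOR_RGB2HSV).astype(int)).astype(np.uint8)
    n,l,s,ce=cv2.connectedComponentsWithStats(m)
    return [(s[i,4]/k/k,(ce[i]+.5)/k-.5+[x,y],s[i,:4]/k+[x,y,0,0]) for i in range(1,n) if s[i,4]/k/k>amin]
E
python3 - <<'E'
from h import *
br=lambda im,h:(h[...,0]<28)&(h[...,0]>8)&(h[...,1]>110)&(h[...,2]>90)
wh=lambda im,h:(im.min(2)>165)
S,T=C["scene"],C["top"]
print("nip scene L");[print(b) for b in blobs(S,(394,179,12,13),br,1)]
print("nip scene R");[print(b) for b in blobs(S,(361,210,9,12),br,1)]
print("nip top L");[print(b) for b in blobs(T,(255,138,13,13),br,1)]
print("nip top R");[print(b) for b in blobs(T,(298,149,13,13),br,1)]
print("gun top");[print(b) for b in blobs(T,(385,198,20,20),wh,10)]
print("gun scene");[print(b) for b in blobs(S,(236,240,22,26),wh,10)]
print("bolts");[print(b) for b in blobs(T,(235,155,12,12),lambda im,h:im.min(2)>150)+blobs(T,(312,174,14,14),lambda im,h:im.min(2)>150)+blobs(T,(322,138,14,14),lambda im,h:im.min(2)>150)]
E
```

```text
nip scene L
(np.float64(8.86111111111111), array([399.8378, 186.5504]), array([398.6667, 183.6667,   3.5   ,   5.8333]))
nip scene R
(np.float64(22.944444444444443), array([367.0198, 212.0755]), array([364.1667, 210.    ,   5.8333,   6.3333]))
(np.float64(6.027777777777778), array([366.3783, 218.5664]), array([365.6667, 217.6667,   2.6667,   2.8333]))
nip top L
(np.float64(11.277777777777779), array([260.8461, 144.0837]), array([259.1667, 142.5   ,   4.1667,   4.    ]))
nip top R
(np.float64(10.777777777777779), array([304.0468, 154.9828]), array([302.6667, 153.3333,   3.6667,   4.1667]))
gun top
(np.float64(82.72222222222221), array([393.0987, 207.5452]), array([388.5   , 202.6667,  10.1667,  10.6667]))
gun scene
(np.float64(96.75), array([246.1965, 251.8945]), array([240.6667, 247.1667,  12.    ,  10.3333]))
bolts
(np.float64(14.25), array([238.1879, 155.6967]), array([235.    , 155.    ,   6.6667,   3.    ]))
(np.float64(11.805555555555555), array([242.3543, 161.6598]), array([241.    , 160.1667,   3.8333,   4.    ]))
(np.float64(10.972222222222221), array([319.5466, 181.196 ]), array([318.1667, 179.8333,   3.8333,   3.8333]))
(np.float64(12.333333333333334), array([329.2658, 145.1235]), array([328.    , 143.5   ,   3.8333,   4.1667]))
```

```bash
python3 - <<'E'
from h import *
S,T=C["scene"],C["top"]
L,Rr=plane(T,(260.85,144.08),.131),plane(T,(304.05,154.98),.131)
print("L",L,"R",Rr,np.linalg.norm(L-Rr)); y=(L-Rr)/np.linalg.norm(L-Rr); x=np.array([y[1],-y[0],0]); print("yaw",np.arctan2(x[1],x[0]))
for z in(.005,.01,.012):
  b=[plane(T,u,z) for u in((242.35,161.66),(319.55,181.2),(329.27,145.12))]; print([np.linalg.norm(b[0]-b[1]),np.linalg.norm(b[2]-b[1])],np.arctan2(*(-(b[0]-b[1])[:2])[[0,1]]*[1,-1]), np.arctan2(*(b[2]-b[1])[[1,0]]))
# whole-nipple centroid triangulation
p,e=tri([ray(T,(260.85,144.08)),ray(S,(399.84,186.55))]);print("mid",p,e)
a=np.array([-np.sin(np.radians(35))*x[0],-np.sin(np.radians(35))*x[1],np.cos(np.radians(35))]);print("axis",a)
foot=p-a*(.131+0-.121)/a[2]
for k in(0,.0025,.0165,.021):
  q=L-a*(.131-.121)/a[2]+a*k; print(k,q,proj(S,q),proj(T,q))
p,e=tri([ray(T,(393.1,207.5)),ray(S,(246.2,251.9))]);print("gun rear",p,e,plane(T,(393.1,207.5),.198),plane(S,(246.2,251.9),.198))
E
```

```text
L [0.6963 0.1427 0.131 ] R [ 0.66   -0.0026  0.131 ] 0.14968242269378743
yaw -0.24493110730615986
[np.float64(0.2861683576512774), np.float64(0.13924648668201314)] -0.24330154821548225 -0.24633018464326112
[np.float64(0.28531950606341877), np.float64(0.1388334445053942)] -0.24330154821548267 -0.24633018464326098
[np.float64(0.2849799654282753), np.float64(0.13866822763474643)] -0.24330154821548233 -0.24633018464326126
mid [0.696  0.1422 0.129 ] [np.float64(0.0011004598657613932), np.float64(0.0011004598657612338)]
axis [-0.5565  0.1391  0.8192]
0 [0.703 0.141 0.121] [401.9506 189.3626] [261.7271 143.1191]
0.0025 [0.7017 0.1413 0.123 ] [401.6387 188.6541] [261.5484 143.3148]
0.0165 [0.6939 0.1433 0.1345] [399.8836 184.6671] [260.5388 144.421 ]
0.021 [0.6914 0.1439 0.1382] [399.3163 183.3785] [260.2108 144.7803]
gun rear [ 0.4711 -0.2848  0.1977] [np.float64(0.0009342862462389822), np.float64(0.0009342862462389547)] [ 0.4717 -0.284   0.198 ] [ 0.4707 -0.2856  0.198 ]
```

```bash
cat > mv.py <<'E'
from h import *
from workcell import bot
def go(p,M):
    s=bot.read_state(); A=R.from_rotvec(s["tcp_rot"])
    print("t",s["time"],"shift",A.inv().apply(np.array(p)-s["tool_pos"])/.25,"turn",np.degrees((A.inv()*M).as_rotvec())/45)
def pose(az,tilt=0):  # tool z tilted forward (towards az) from down by tilt deg; tool x in the az plane as at start
    return R.from_euler("z",az)*R.from_euler("y",-np.radians(tilt))*R.from_rotvec([0,np.pi,0])
E
python3 - <<'E'
from mv import *
A=R.from_rotvec(bot.read_state()["tcp_rot"]);print(A.as_matrix())
M=pose(1.081);print(M.as_matrix(), np.degrees((A.inv()*M).magnitude()), pose(-.245,35).as_matrix())
for n,uv in(("orange",(389,246)),("red",(420,246)),("white",(389,172))):print(n,plane(C["top"],uv,.2))
go((.45,.42,.38),pose(.45))
E
```

```text
[[-0.8992  0.4375 -0.001 ]
 [ 0.4375  0.8992 -0.0018]
 [ 0.0001 -0.0021 -1.    ]]
[[-0.4704 -0.8824  0.    ]
 [-0.8824  0.4704  0.    ]
 [-0.      0.     -1.    ]] 87.87966125377432 [[-0.7947  0.2426  0.5564]
 [ 0.1987  0.9701 -0.1391]
 [-0.5736 -0.     -0.8192]]
orange [ 0.351  -0.2684  0.2   ]
red [ 0.3522 -0.3632  0.2   ]
white [ 0.5855 -0.2734  0.2   ]
t 0.1 shift [-0.8837 -0.4004 -0.599 ] turn [-0.0024 -0.0013 -1.1495]
```

{"api": "play_rows", "payload": {"rows": [[[-0.9,-0.9,-0.6],[0,0,0]],[[-0.9,-0.9,-0.6],[0,0,0]],[[-0.9,-0.9,-0.6],[0,0,0]],[[-0.9,-0.9,-0.6],[0,0,0]],[[-0.9,-0.9,-0.6],[0,0,0]],[[-0.9,-0.9,-0.6],[0,0,0]],[[-0.9,-0.9,-0.6],[0,0,0]],[[-0.9,-0.9,-0.6],[0,0,0]],[[-0.9,-0.9,-0.6],[0,0,0]]], "claw": 1}}

```text
time: 0.85
tool_pos: [0.4005, 0.3029, 0.384]
tcp_rot: [0.708, 3.057, 0.001]
wrist_force: [0.2, 0.9, -0.1]
width: 0.999
grip_force: 0.0
```

{"api": "play_rows", "payload": {"rows": [[[-0.9,-1,0],[0,0,0]],[[-0.9,-1,0],[0,0,0]],[[-0.9,-1,0],[0,0,0]],[[-0.9,-1,0],[0,0,0]],[[-0.9,-1,0],[0,0,0]],[[-0.9,-1,0],[0,0,0]],[[-0.9,-1,0],[0,0,0]],[[-0.9,-1,0],[0,0,0]],[[-0.9,-1,0],[0,0,0]],[[-0.9,-1,0],[0,0,0]]]}}

```text
time: 1.68
tool_pos: [0.4921, -0.0193, 0.3804]
tcp_rot: [-0.712, -3.058, 0.001]
wrist_force: [-0.6, 0.9, -0.7]
width: 1.0
grip_force: 0.0
```

```bash
python3 - <<'E'
from mv import *
print(bot.read_state()); go((.4712,-.2848,.26),R.from_rotvec([-0.7051,-3.0609,0.0032])); go((.4712,-.2848,.26),pose(-.453))
E
```

```text
{'time': 1.6833, 'q': array([-0.0897, -0.1429,  1.765 , -0.0001,  1.5211, -1.2028]), 'joint_vel': array([ 0.0609, -0.0166,  0.0109,  0.023 ,  0.0112,  0.0186]), 'joint_torque': array([ -1.4976, -30.1172, -38.7019,  -0.2953,  -0.0973,  -0.1686]), 'tool_pos': array([ 0.4921, -0.0193,  0.3804]), 'tcp_rot': array([-0.7124, -3.0581,  0.0005]), 'wrist_force': array([-0.6034,  0.9496, -0.703 ]), 'torque': array([0.0265, 0.0759, 0.039 ]), 'grip_force': 0.0, 'width': 0.9997134811963051}
t 1.6833 shift [-0.3949 -0.9893  0.4819] turn [ 0.0018 -0.0018 -0.0063]
t 1.6833 shift [-0.3949 -0.9893  0.4819] turn [-0.0009 -0.0019 -0.006 ]
```

{"api": "play_rows", "payload": {"rows": [[[-0.395,-0.99,0.48],[0,0,0]],[[-0.395,-0.99,0.48],[0,0,0]],[[-0.395,-0.99,0.48],[0,0,0]],[[-0.395,-0.99,0.48],[0,0,0]],[[-0.395,-0.99,0.48],[0,0,0]],[[-0.395,-0.99,0.48],[0,0,0]],[[-0.395,-0.99,0.48],[0,0,0]],[[-0.395,-0.99,0.48],[0,0,0]],[[-0.395,-0.99,0.48],[0,0,0]],[[-0.395,-0.99,0.48],[0,0,0]],[[-0.395,-0.99,0.48],[0,0,0]],[[-0.395,-0.99,0.48],[0,0,0]]]}}

```text
time: 2.68
tool_pos: [0.4736, -0.2813, 0.2625]
tcp_rot: [0.701, 3.061, -0.0]
wrist_force: [0.7, 0.0, -0.2]
width: 1.002
grip_force: 0.0
```

```bash
python3 - <<'E'
from mv import *
go((.4712,-.2848,.145),pose(-.453))
E
```

```text
t 2.6833 shift [ 0.0034 -0.0171  0.4698] turn [0.0003 0.0022 0.0033]
```

{"api": "play_rows", "payload": {"rows": [[[0,0,0.2],[0,0,0]],[[0,0,0.2],[0,0,0]],[[0,0,0.2],[0,0,0]],[[0,0,0.2],[0,0,0]],[[0,0,0.2],[0,0,0]]]}}

```text
time: 3.1
tool_pos: [0.4736, -0.2828, 0.2131]
tcp_rot: [0.704, 3.06, -0.001]
wrist_force: [0.6, -0.5, 1.3]
width: 1.003
grip_force: 0.0
```

```bash
python3 - <<'E'
from mv import *
print(bot.read_state()["tool_pos"]);go((.4712,-.2848,.145),pose(-.453))
E
```

```text
[ 0.4736 -0.2828  0.2131]
t 3.1 shift [ 0.0058 -0.0112  0.2722] turn [-0.0003  0.0028  0.0011]
```

{"api": "play_rows", "payload": {"rows": [[[0.006,-0.011,0.07],[0,0,0]],[[0.006,-0.011,0.14],[0,0,0]],[[0.006,-0.011,0.2],[0,0,0]],[[0.006,-0.011,0.24],[0,0,0]],[[0.006,-0.011,0.27],[0,0,0]],[[0.006,-0.011,0.27],[0,0,0]],[[0.006,-0.011,0.27],[0,0,0]]]}}

```text
time: 3.68
tool_pos: [0.4705, -0.2849, 0.1444]
tcp_rot: [0.705, 3.061, -0.0]
wrist_force: [0.3, -0.4, 0.4]
width: 1.0
grip_force: 0.0
```

```bash
python3 - <<'E'
from mv import *
print(bot.read_state()["tool_pos"],bot.read_state()["wrist_force"]);go((.4712,-.2848,.145),pose(-.453))
E
```

```text
[ 0.4705 -0.2849  0.1444] [ 0.2635 -0.3541  0.366 ]
t 3.6833 shift [-0.0024  0.0015 -0.0023] turn [-0.0001  0.0008  0.0002]
```

Now I'll close the gripper.

{"api": "play_rows", "payload": {"rows": [[[0,0,0],[0,0,0]],[[0,0,0],[0,0,0]],[[0,0,0],[0,0,0]],[[0,0,0],[0,0,0]],[[0,0,0],[0,0,0]],[[0,0,0],[0,0,0]],[[0,0,0],[0,0,0]],[[0,0,0],[0,0,0]],[[0,0,0],[0,0,0]],[[0,0,0],[0,0,0]],[[0,0,0],[0,0,0]],[[0,0,0],[0,0,0]]], "claw": -1, "newtons": 90}}

```text
time: 4.68
tool_pos: [0.4708, -0.2848, 0.1447]
tcp_rot: [0.705, 3.06, -0.0]
wrist_force: [0.9, 2.2, 5.9]
width: 0.403
grip_force: 89.1
```

{"api": "play_rows", "payload": {"rows": [[[0,0,-0.05],[0,0,0]],[[0,0,-0.13],[0,0,0]],[[0,0,-0.22],[0,0,0]],[[0,0,-0.32],[0,0,0]],[[0,0,-0.42],[0,0,0]],[[0,0,-0.54],[0,0,0]],[[0,0,-0.66],[0,0,0]],[[0,0,-0.78],[0,0,0]],[[0,0,-0.88],[0,0,0]],[[0,0,-0.96],[0,0,0]],[[0,0,-1],[0,0,0]],[[0,0,-1],[0,0,0]],[[0,0,-1],[0,0,0]]]}}

```text
time: 5.77
tool_pos: [0.4697, -0.2844, 0.3926]
tcp_rot: [-0.705, -3.06, -0.001]
wrist_force: [-0.2, 0.6, -6.1]
width: 0.401
grip_force: 98.5
```

```bash
python3 - <<'E'
from mv import *
from workcell import cams
s=bot.read_state();print(s["tool_pos"],s["wrist_force"],s["width"],s["q"])
t=np.hstack([cv2.resize(c["image"][y:y+150,x:x+150],None,fx=2.6,fy=2.6,interpolation=cv2.INTER_CUBIC) for n,x,y in(("scene",180,130),("top",330,120)) for c in [cams.read_camera(n)]])
cv2.imwrite("pics/l1.png",t[:,:,::-1])
tip=np.array([.691,.1435,.1382]); a=-pose(-.245,35).as_matrix()[:,2]
# mouth offset from TCP along gun axis: tcp 0.145 <-> mouth .014 => 0.131
print("pre",tip+a*(.06+.131))
go(tip+a*.191+np.array([-.1,-.2,.12]),pose(-.245,35))
E
```

```text
[ 0.4697 -0.2844  0.3926] [-0.2031  0.5564 -6.0815] 0.4013825381147629 [-0.5898 -0.0324  1.6418 -0.0002  1.5339 -1.7077]
pre [0.5847 0.1701 0.2947]
t 5.8667 shift [ 0.3893  0.9413 -0.0925] turn [-0.0796 -0.7808 -0.2568]
```

View pics/l1.png

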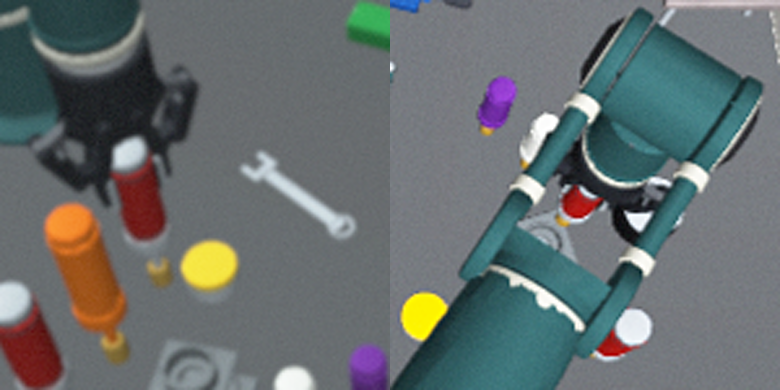

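The gun is out of the stand, held upright with its coupler visible at crop (160,272). Moving towards the nipple and tilting.

{"api": "play_rows", "payload": {"rows": [[[0.1,0.2,-0.03],[0,0,0]],[[0.2,0.4,-0.05],[-0.02,-0.15,-0.05]],[[0.3,0.6,-0.07],[-0.04,-0.3,-0.1]],[[0.39,0.78,-0.09],[-0.06,-0.45,-0.15]],[[0.39,0.88,-0.09],[-0.07,-0.6,-0.2]],[[0.39,0.94,-0.09],[-0.08,-0.7,-0.24]],[[0.39,0.94,-0.09],[-0.08,-0.78,-0.257]],[[0.39,0.94,-0.09],[-0.08,-0.78,-0.257]],[[0.39,0.94,-0.09],[-0.08,-0.78,-0.257]],[[0.39,0.94,-0.09],[-0.08,-0.78,-0.257]]]}}

```text
time: 6.7
tool_pos: [0.4846, -0.0311, 0.4144]
tcp_rot: [0.309, 2.515, -0.1]
wrist_force: [0.4, -0.9, -5.6]
width: 0.401
grip_force: 99.0
```

```bash
python3 - <<'E'
from mv import *
print(bot.read_state()["q"])
go((.5847,.1701,.2947),pose(-.245,35))
E
```

```text
[-0.024  -0.5672  2.1078 -0.1515  1.0077 -1.3083]
t 6.7 shift [0.1152 0.8791 0.5014] turn [-0.0026 -0.0006  0.0012]
```

{"api": "play_rows", "payload": {"rows": [[[0.03,0.12,0],[0,0,0]],[[0.06,0.26,0.05],[0,0,0]],[[0.08,0.4,0.12],[0,0,0]],[[0.1,0.55,0.2],[0,0,0]],[[0.115,0.7,0.3],[0,0,0]],[[0.115,0.8,0.4],[0,0,0]],[[0.115,0.86,0.46],[0,0,0]],[[0.115,0.88,0.5],[-0.002,0,0]],[[0.115,0.88,0.5],[-0.002,0,0]],[[0.115,0.88,0.5],[-0.002,0,0]],[[0.115,0.88,0.5],[-0.002,0,0]],[[0.115,0.88,0.5],[-0.002,0,0]]]}}

```text
time: 7.7
tool_pos: [0.5863, 0.1696, 0.2991]
tcp_rot: [0.311, 2.509, -0.097]
wrist_force: [-0.6, 0.3, -5.2]
width: 0.402
grip_force: 98.9
```

```bash
python3 - <<'E'
from mv import *
from workcell import cams
s=bot.read_state();print(s["tool_pos"],s["wrist_force"],s["width"],s["q"])
go((.5847,.1701,.2947),pose(-.245,35))
im=[]
for n,x,y in(("scene",340,130),("top",200,90)):
    c=cams.read_camera(n); np.savez(f"pics/{n}1.npz",**c); im.append(cv2.resize(c["image"][y:y+100,x:x+80],None,fx=5,fy=5,interpolation=cv2.INTER_CUBIC))
    m=s["tool_pos"]+.131*R.from_rotvec(s["tcp_rot"]).as_matrix()[:,2]; print(n,"mouth pred",proj(c,m))
cv2.imwrite("pics/n1.png",np.hstack(im)[:,:,::-1])
E
```

```text
[0.5863 0.1696 0.2991] [-0.6361  0.2619 -5.1732] 0.4020994881528297 [ 0.4531 -0.1807  2.0589 -0.5232  0.8374 -0.6004]
t 7.7 shift [0.0156 0.0004 0.0107] turn [ 0.0008  0.0072 -0.0022]
scene mouth pred [392.2103 165.1433]
top mouth pred [255.8088 148.7464]
```

View pics/n1.png

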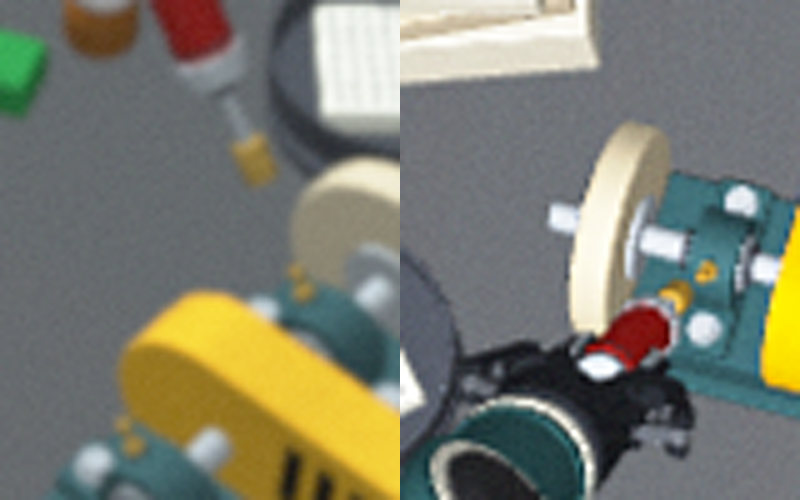

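```bash
cat > meas.py <<'E'
from mv import *
def meas(tag,bs,bt,ns,nt,off=.131):
    D={n:dict(np.load(f"pics/{n}{tag}.npz")) for n in("scene","top")}
    f=lambda im,h:(h[...,0]<28)&(h[...,0]>8)&(h[...,1]>110)&(h[...,2]>90)
    g=lambda c,b:max(blobs(c,b,f,1),key=lambda t:t[0])
    s=bot.read_state(); M=R.from_rotvec(s["tcp_rot"]).as_matrix()
    out=[]
    for b1,b2 in((bs,bt),(ns,nt)):
        u,v=g(D["scene"],b1),g(D["top"],b2); p,e=tri([ray(D["scene"],u[1]),ray(D["top"],v[1])]); print(u,v,p,np.array(e)*1e3); out.append(p)
    m=s["tool_pos"]+M[:,2]*(off-.012); print("coupler centre by robot",m,"meas-robot in tool mm",1e3*M.T@(out[0]-m))
    print("nipple-coupler in tool mm",1e3*M.T@(out[1]-out[0]), "axis",M[:,2])
E
python3 - <<'E'
from meas import *
meas(1,(382,154,20,20),(250,143,9,13),(396,179,12,13),(258,138,11,11))
E
```

```text
(np.float64(40.416666666666664), array([390.7288, 161.8563]), array([387.3333, 157.8333,   7.3333,   8.6667])) (np.float64(23.444444444444443), array([255.2135, 148.5134]), array([251.8333, 146.3333,   6.5   ,   6.3333])) [0.6554 0.1509 0.2047] [1.2534 1.2534]
(np.float64(5.833333333333333), array([400.2508, 187.577 ]), array([399.5   , 186.1667,   2.6667,   3.3333])) (np.float64(11.361111111111112), array([260.8568, 144.0638]), array([259.3333, 142.3333,   4.    ,   4.1667])) [0.6976 0.1427 0.1246] [1.0616 1.0616]
coupler centre by robot [0.6528 0.1536 0.2021] meas-robot in tool mm [-4.1259 -1.9684 -0.2625]
nipple-coupler in tool mm [11.3499  2.143  90.1147] axis [ 0.5615 -0.139  -0.8157]
```

```bash
cat > lat.py <<'E'
from mv import *
from workcell import cams
def lat(boxes,N=6,off=.131,nip=np.array([.6965,.1424,.130])):
    s=bot.read_state(); M=R.from_rotvec(s["tcp_rot"]).as_matrix(); A=[];r=[]
    cc=s["tool_pos"]+M[:,2]*(off-.008)
    for n,(bc,bn) in boxes.items():
        fr=[cams.read_camera(n) for _ in range(N)]; c=fr[0]; im=np.mean([f["image"] for f in fr],0)
        D=dict(c,image=im.astype(np.uint8)); np.savez(f"pics/{n}_avg.npz",**D)
        dev=[]
        for P,b in((cc,bc),(nip,bn)):
            x,y,w,h=b; k=8
            z=cv2.resize(D["image"][y:y+h,x:x+w],None,fx=k,fy=k,interpolation=cv2.INTER_CUBIC); hs=cv2.cvtColor(z,cv2.COLOR_RGB2HSV).astype(int)
            m=(hs[...,0]<28)&(hs[...,0]>8)&(hs[...,1]>105)&(hs[...,2]>80)
            _,l,st,_=cv2.connectedComponentsWithStats(m.astype(np.uint8)); keep=[i for i in range(1,len(st)) if st[i,4]>k*k*1.0]
            yy,xx=np.nonzero(np.isin(l,keep)); uv=np.c_[(xx+.5)/k-.5+x,(yy+.5)/k-.5+y]
            p0,p1=proj(c,P),proj(c,P+.01*M[:,2]); 
            q0=proj(c,s["tool_pos"]); t=(proj(c,cc)-q0); t/=np.linalg.norm(t); nn=np.array([-t[1],t[0]])
            e=(uv-q0)@nn; lo,hi=np.percentile(e,[2,98]); dev.append((lo+hi)/2); print(n,"area",len(e)/k/k,"cent",uv.mean(0),"perp mid",(lo+hi)/2,"mean",e.mean(),"width",hi-lo)
        J=[(proj(c,nip+.001*M[:,i])-proj(c,nip))@nn for i in(0,1)]
        A.append(J); r.append(dev[1]-dev[0])
    print("res px",r,"J",A,"tool xy shift mm",np.linalg.solve(A,r))
E
python3 - <<'E'
from lat import *
lat({"scene":((382,154,20,20),(394,179,12,13)),"top":((250,143,9,13),(258,138,11,11))})
E
```

```text
scene area 43.0625 cent [390.6618 161.7671] perp mid 0.13939084862711404 mean 0.12696692797503675 width 5.467608689101715
scene area 11.015625 cent [399.7875 186.3981] perp mid 1.8811076707731844 mean 1.8107475237292996 width 2.434336354176159
top area 23.703125 cent [254.9448 148.9826] perp mid -0.3762754664954766 mean -0.3878776627318329 width 5.534824177495691
top area 11.734375 cent [260.8493 144.0677] perp mid 0.7954134664812262 mean 0.7185062081695701 width 2.8702818648735575
res px [np.float64(1.7417168221460704), np.float64(1.1716889329767028)] J [[np.float64(0.21375291444418001), np.float64(-0.2775799259545318)], [np.float64(0.14998005211003265), np.float64(-0.26210360796165416)]] tool xy shift mm [9.12   0.7483]
```

```bash
python3 - <<'E'
from mv import *
s=bot.read_state(); M=R.from_rotvec(s["tcp_rot"]).as_matrix(); tcp=s["tool_pos"]; off=.131
def circ(z,r): th=np.linspace(0,2*np.pi,60); return [tcp+M[:,2]*(off-z)+r*(np.cos(t)*M[:,0]+np.sin(t)*M[:,1]) for t in th]
f=lambda im,h:(h[...,0]<28)&(h[...,0]>8)&(h[...,1]>105)&(h[...,2]>80)
B={}
for n,b in(("scene",(382,154,20,20)),("top",(250,143,9,13))):
    c=dict(np.load(f"pics/{n}_avg.npz")); x,y,w,h=b;k=8
    z=cv2.resize(c["image"][y:y+h,x:x+w],None,fx=k,fy=k,interpolation=cv2.INTER_CUBIC); m=f(z,cv2.cvtColor(z,cv2.COLOR_RGB2HSV).astype(int))
    yy,xx=np.nonzero(m); uv=np.c_[(xx+.5)/k-.5+x,(yy+.5)/k-.5+y]
    q0=proj(c,tcp);t=proj(c,tcp+.1*M[:,2])-q0;t/=np.linalg.norm(t);nn=np.array([-t[1],t[0]])
    a=np.percentile((uv-q0)@t,[1,99]); e=np.percentile((uv-q0)@nn,[2,98])
    F=[max((proj(c,p)-q0)@t for p in circ(0,.01)),min((proj(c,p)-q0)@t for p in circ(.024,.01))]
    G=[max((proj(c,p)-q0)@nn for p in circ(.01,.01))]
    print(n,"along meas",a,"pred back,front",F[::-1],"perp",e,"pred",G)
    al=(a[1]-F[0]) if n=="top" else (a.mean()-np.mean(F)); B[n]=al*t+e.mean()*nn; print("bias",al,e.mean(),B[n])
    B[n+"c"]=c
nip={"scene":np.array((399.79,186.40)),"top":np.array((260.85,144.07))}
a=-pose(-.245,35).as_matrix()[:,2]
for w in(0,1):
    rs=[ray(B[n+"c"],nip[n]-w*B[n]) for n in nip]; p,e=tri(rs); print("corr",w,p,e[0]*1e3,"tool xy mm",1e3*M.T@(p-tcp),[1e3*M.T@(plane(B[n+"c"],nip[n]-w*B[n],.130)-tcp) for n in nip])
E
```

```text
scene along meas [36.9417 44.6969] pred back,front [np.float64(35.22780104673511), np.float64(45.83548853684038)] perp [-2.799   2.6675] pred [np.float64(3.5902418322843097)]
bias 0.2876786480990319 -0.06574155543514748 [0.1767 0.2364]
top along meas [14.0677 18.9029] pred back,front [np.float64(10.835105861731577), np.float64(19.48102415145228)] perp [-3.2399  2.2954] pred [np.float64(3.1641605222427893)]
bias -0.5781220146227639 -0.4722455036547859 [-0.7381  0.1116]
corr 0 [0.6958 0.1421 0.1296] 1.1079038530667662 tool xy mm [  3.5686  -1.4523 202.6179] [array([  3.6073,  -2.8188, 202.1417]), array([  2.8596,  -0.6024, 202.6694])]
corr 1 [0.6955 0.1396 0.133 ] 0.6294243438746037 tool xy mm [  1.391   -3.9723 200.0838] [array([  4.3603,  -2.4728, 201.6102]), array([  2.0401,  -2.8866, 203.2478])]
```

```bash
python3 - <<'E'
from mv import *
s=bot.read_state(); M=R.from_rotvec(s["tcp_rot"]).as_matrix(); tcp=s["tool_pos"]
p=tcp+M@np.array([.004,-.002,.2024]); P=pose(-.245,35); a=-P.as_matrix()[:,2]
foot=p+a*(.121-p[2])/a[2]; tip=foot+.021*a
print(s["time"],tcp,"p",p,"foot",foot,"tip",tip)
go(tip+a*(.131+.03),P)
E
```

```text
8.4 [0.5856 0.171  0.2972] p [0.6952 0.1417 0.1296] foot [0.701  0.1402 0.121 ] tip [0.6894 0.1431 0.1382]
t 8.4 shift [ 0.0134 -0.0075  0.1234] turn [0.001  0.0048 0.0015]
```

{"api": "play_rows", "payload": {"rows": [[[0.013,-0.0075,0.03],[0.001,0.005,0.0015]],[[0.013,-0.0075,0.06],[0.001,0.005,0.0015]],[[0.013,-0.0075,0.09],[0.001,0.005,0.0015]],[[0.013,-0.0075,0.11],[0.001,0.005,0.0015]],[[0.013,-0.0075,0.123],[0.001,0.005,0.0015]],[[0.013,-0.0075,0.123],[0.001,0.005,0.0015]],[[0.013,-0.0075,0.123],[0.001,0.005,0.0015]],[[0.013,-0.0075,0.123],[0.001,0.005,0.0015]],[[0.013,-0.0075,0.123],[0.001,0.005,0.0015]],[[0.013,-0.0075,0.123],[0.001,0.005,0.0015]]]}}

```text
time: 9.23
tool_pos: [0.6, 0.1656, 0.271]
tcp_rot: [0.31, 2.514, -0.097]
wrist_force: [-0.9, -0.3, -5.4]
width: 0.403
grip_force: 99.0
```

```bash
python3 - <<'E'
from lat import *
s=bot.read_state(); M=R.from_rotvec(s["tcp_rot"]).as_matrix()
tip=np.array([.6894,.1431,.1382]);P=pose(-.245,35); a=-P.as_matrix()[:,2]
go(tip+a*(.131+.03),P)
m=s["tool_pos"]+.131*M[:,2]
for n in("scene","top"): print(n,[proj(C[n],m),proj(C[n],m-.024*M[:,2])])
im=[]
for n,x,y in(("scene",360,140),("top",225,110)):
    ii=np.mean([cams.read_camera(n)["image"] for _ in range(4)],0).astype(np.uint8)
    im.append(cv2.resize(ii[y:y+60,x:x+50],None,fx=8,fy=8,interpolation=cv2.INTER_CUBIC))
cv2.imwrite("pics/n2.png",np.hstack(im)[:,:,::-1])
E
```

```text
t 9.2333 shift [ 0.0025 -0.0008  0.0025] turn [ 0.0008  0.0009 -0.0005]
scene [array([394.9081, 174.4065]), array([391.7889, 167.3469])]
top [array([258.1095, 147.6235]), array([256.2733, 149.6521])]
```

View pics/n2.png

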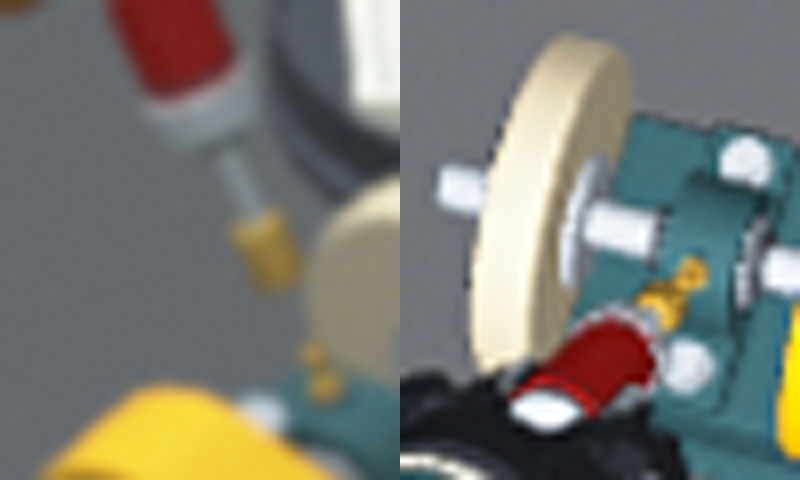

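```bash
python3 - <<'E'
from lat import *
lat({"scene":((386,164,15,14),(396,179,12,13)),"top":((251,142,9,10),(260,139,8,9))},N=4)
E
```

```text
scene area 42.140625 cent [393.3055 171.4091] perp mid 0.09231425926202963 mean 0.06700335961971876 width 5.442809010857683
scene area 10.625 cent [399.8136 186.4296] perp mid 0.22225619865947754 mean 0.17201340579445223 width 2.3981993318564094
top area 20.8125 cent [257.5788 147.2419] perp mid -0.6081601260064355 mean -0.8025857495983543 width 5.404181246622441
top area 11.734375 cent [260.9164 144.2657] perp mid -0.43141627097682633 mean -0.33180949410094596 width 2.9163392667755947
res px [np.float64(0.12994193939744791), np.float64(0.1767438550296092)] J [[np.float64(0.21449355582163404), np.float64(-0.2770170484326757)], [np.float64(0.1514690066034884), np.float64(-0.2612490675697012)]] tool xy shift mm [-1.0666 -1.2949]
```

{"api": "play_rows", "payload": {"rows": [[[0.0025,-0.001,0.02],[0.001,0.001,0]],[[0.0025,-0.001,0.04],[0.001,0.001,0]],[[0.0025,-0.001,0.06],[0.001,0.001,0]],[[0.0025,-0.001,0.08],[0.001,0.001,0]],[[0.0025,-0.001,0.1],[0.001,0.001,0]],[[0.0025,-0.001,0.11],[0.001,0.001,0]],[[0.0025,-0.001,0.11],[0.001,0.001,0]],[[0.0025,-0.001,0.11],[0.001,0.001,0]]]}}

```text
time: 10.7
tool_pos: [0.6146, 0.1613, 0.247]
tcp_rot: [0.311, 2.516, -0.099]
wrist_force: [-0.5, 0.1, -5.9]
width: 0.4
grip_force: 99.0
```

```bash
cat >> mv.py <<'E'
def st():
    s=bot.read_state(); M=R.from_rotvec(s["tcp_rot"]).as_matrix()
    tip=np.array([.6894,.1431,.1382]);P=pose(-.245,35); a=-P.as_matrix()[:,2]
    W=np.array([-.6,0,-5.4])
    print("t",s["time"],"F tool",M.T@(s["wrist_force"]-W),"Tq tool",M.T@s["torque"],"mouth-tip in P mm",1e3*P.as_matrix().T@(s["tool_pos"]+.131*M[:,2]-tip))
    go(tip+a*.131,P)
E
python3 -c "
from mv import *
st()"
```

```text
t 10.7 F tool [0.2707 0.1605 0.4412] Tq tool [0.0088 0.9061 0.0182] mouth-tip in P mm [ 0.8536 -0.6449 -2.2817]
t 10.7 shift [-0.0027  0.0019  0.0091] turn [-0.0017 -0.0018 -0.0002]
```

{"api": "play_rows", "payload": {"rows": [[[-0.002,0.001,0.005],[-0.001,-0.001,0]],[[-0.002,0.001,0.009],[-0.001,-0.001,0]],[[-0.002,0.001,0.013],[-0.001,-0.001,0]],[[-0.002,0.001,0.017],[-0.001,-0.001,0]],[[-0.002,0.001,0.021],[-0.001,-0.001,0]],[[-0.002,0.001,0.021],[-0.001,-0.001,0]]]}}

```text
time: 11.2
tool_pos: [0.6179, 0.1609, 0.2432]
tcp_rot: [0.31, 2.515, -0.098]
wrist_force: [0.6, 0.0, -5.7]
width: 0.399
grip_force: 99.0
```

```bash
python3 -c "
from mv import *
st()"
```

```text
t 11.2 F tool [-0.7761  0.2899  0.8673] Tq tool [-0.0414  0.8899  0.0126] mouth-tip in P mm [ 0.1335 -0.1136  2.7075]
t 11.2 shift [-0.0004  0.0004 -0.0108] turn [-0.0002 -0.0003 -0.0003]
```

{"api": "play_rows", "payload": {"rows": [[[0,0,0.003],[0,0,0]],[[0,0,0.006],[0,0,0]],[[0,0,0.009],[0,0,0]],[[0,0,0.009],[0,0,0]]]}}

```text
time: 11.53
tool_pos: [0.6192, 0.1609, 0.2418]
tcp_rot: [0.31, 2.514, -0.097]
wrist_force: [-2.9, 1.7, -3.1]
width: 0.402
grip_force: 99.1
```

```bash
python3 -c "
from mv import *
st()"
```

```text
t 11.5333 F tool [ 0.82    1.0552 -3.3982] Tq tool [-0.1401  1.3365 -0.0393] mouth-tip in P mm [-0.1066  0.3179  4.5976]
t 11.5333 shift [ 0.0004 -0.001  -0.0184] turn [ 0.0006  0.     -0.0006]
```

{"api": "play_rows", "payload": {"rows": [[[0,0,0.003],[0,0,0]],[[0,0,0.006],[0,0,0]],[[0,0,0.008],[0,0,0]],[[0,0,0.008],[0,0,0]]]}}

```text
time: 11.87
tool_pos: [0.6205, 0.1604, 0.24]
tcp_rot: [0.31, 2.514, -0.097]
wrist_force: [-2.7, 3.3, -3.1]
width: 0.401
grip_force: 99.2
```

```bash
python3 - <<'E'
from mv import *
from workcell import cams
st()
im=[]
for n,x,y in(("scene",365,150),("top",235,120)):
    ii=np.mean([cams.read_camera(n)["image"] for _ in range(3)],0).astype(np.uint8)
    im.append(cv2.resize(ii[y:y+50,x:x+50],None,fx=8,fy=8,interpolation=cv2.INTER_CUBIC))
cv2.imwrite("pics/n3.png",np.hstack(im)[:,:,::-1])
st()
E
```

```text
t 11.8667 F tool [ 0.9764  2.7365 -3.4824] Tq tool [-0.2524  1.0705  0.0223] mouth-tip in P mm [-0.2708  0.1514  6.8734]
t 11.8667 shift [ 0.0009 -0.0004 -0.0275] turn [ 0.0005  0.0004 -0.0002]
t 12.1667 F tool [-0.8861  1.3277 -1.5738] Tq tool [-0.3453  1.0249  0.0277] mouth-tip in P mm [-0.093   0.0332  6.9723]
t 12.1667 shift [ 0.0004 -0.0001 -0.0279] turn [ 0.0002  0.     -0.0002]
```

View pics/n3.png

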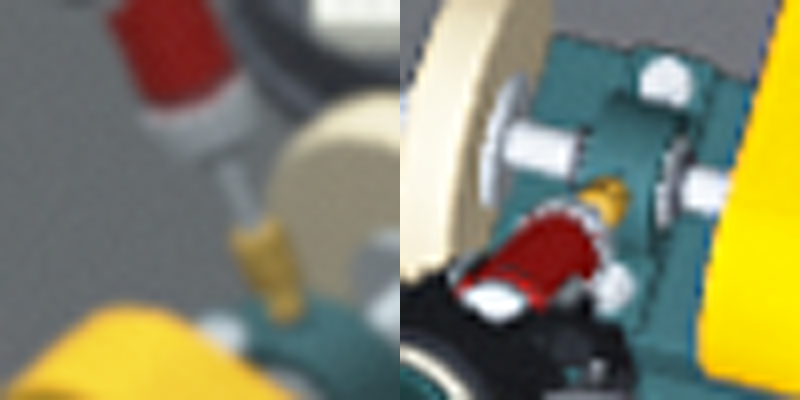

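The coupler mouth is now over the nipple's head in both views: scene crop (287,300), top crop (610,195). I'll keep pushing, with a small sideways relief.

{"api": "play_rows", "payload": {"rows": [[[0,0.001,0.003],[0,0,0]],[[0,0.0015,0.006],[0,0,0]],[[0,0.0015,0.009],[0,0,0]],[[0,0.0015,0.012],[0,0,0]],[[0,0.0015,0.012],[0,0,0]],[[0,0.0015,0.012],[0,0,0]]]}}

```text
time: 12.67
tool_pos: [0.6218, 0.1599, 0.2362]
tcp_rot: [0.31, 2.516, -0.099]
wrist_force: [3.5, -0.1, -9.3]
width: 0.4
grip_force: 99.2
```

```bash
python3 -c "
from mv import *
st()"
```

```text
t 12.6667 F tool [-1.049   0.8649  5.5268] Tq tool [-0.2009  0.771   0.0193] mouth-tip in P mm [ 0.9897 -0.2052 10.7709]
t 12.6667 shift [-0.0032  0.0003 -0.0431] turn [-0.0012 -0.0017  0.0004]
```

{"api": "play_rows", "payload": {"rows": [[[0,0,0.003],[0,0,0]],[[0,0,0.006],[0,0,0]],[[0,0,0.008],[0,0,0]],[[0,0,0.008],[0,0,0]],[[0,0,0.008],[0,0,0]]]}}

```text
time: 13.08
tool_pos: [0.6229, 0.1599, 0.2351]
tcp_rot: [0.31, 2.516, -0.098]
wrist_force: [3.0, -0.4, -11.5]
width: 0.396
grip_force: 99.2
```

```bash
python3 -c "
from mv import *
st()"
```

```text
t 13.0833 F tool [0.5473 0.4747 7.0676] Tq tool [-0.2926  1.0604 -0.0507] mouth-tip in P mm [ 0.7254  0.0909 12.3207]
t 13.0833 shift [-0.0023 -0.0006 -0.0493] turn [-0.0006 -0.0013 -0.0002]
```

{"api": "play_rows", "payload": {"rows": [[[0,0,0.003],[0,0,0]],[[0,0,0.006],[0,0,0]],[[0,0,0.009],[0,0,0]],[[0,0,0.012],[0,0,0]],[[0,0,0.012],[0,0,0]],[[0,0,0.012],[0,0,0]]]}}

```text
time: 13.58
tool_pos: [0.6249, 0.1598, 0.2346]
tcp_rot: [0.311, 2.514, -0.097]
wrist_force: [-6.1, 1.3, -1.9]
width: 0.402
grip_force: 99.8
```

```bash
python3 -c "
from mv import *
st()"
```

```text
t 13.5833 F tool [ 2.5712 -0.0955 -6.1043] Tq tool [0.0907 1.6552 0.0041] mouth-tip in P mm [-0.8041  0.5766 13.7687]
t 13.5833 shift [ 0.0028 -0.0021 -0.0551] turn [ 0.0004  0.0009 -0.0013]
```

{"api": "play_rows", "payload": {"rows": [[[0,0,0.006],[0,0,0]],[[0,0,0.012],[0,0,0]],[[0,0,0.018],[0,0,0]],[[0,0,0.024],[0,0,0]],[[0,0,0.024],[0,0,0]],[[0,0,0.024],[0,0,0]],[[0,0,0.024],[0,0,0]]]}}

```text
time: 14.17
tool_pos: [0.6282, 0.1591, 0.2306]
tcp_rot: [0.311, 2.513, -0.097]
wrist_force: [-8.9, 1.5, 1.9]
width: 0.398
grip_force: 100.0
```

```bash
python3 -c "
from mv import *
st()"
```

```text
t 14.1667 F tool [  2.6714  -0.5335 -10.7622] Tq tool [ 0.2445  1.936  -0.0543] mouth-tip in P mm [-1.2998  0.7475 19.048 ]
t 14.1667 shift [ 0.0045 -0.0027 -0.0762] turn [ 0.0007  0.0015 -0.0018]
```

{"api": "play_rows", "payload": {"rows": [[[0.001,-0.0005,0.006],[0,0,0]],[[0.002,-0.001,0.012],[0,0,0]],[[0.003,-0.0015,0.018],[0,0,0]],[[0.003,-0.0015,0.024],[0,0,0]],[[0.003,-0.0015,0.028],[0,0,0]],[[0.003,-0.0015,0.028],[0,0,0]],[[0.003,-0.0015,0.028],[0,0,0]],[[0.003,-0.0015,0.028],[0,0,0]]]}}

```text
time: 14.83
tool_pos: [0.6318, 0.1582, 0.2251]
tcp_rot: [0.311, 2.512, -0.095]
wrist_force: [-10.6, 2.1, 3.2]
width: 0.4
grip_force: 100.1
```

```bash
python3 -c "
from mv import *
st()"
```

```text
t 14.8333 F tool [  3.3614  -0.3719 -12.895 ] Tq tool [0.1973 1.9167 0.0027] mouth-tip in P mm [-1.3501  0.8901 25.6014]
t 14.8333 shift [ 0.004  -0.0027 -0.1024] turn [ 0.0018  0.0029 -0.0021]
```

{"api": "play_rows", "payload": {"rows": [[[0.001,-0.0005,0.004],[0.001,0.001,0]],[[0.002,-0.001,0.008],[0.002,0.002,0]],[[0.003,-0.0015,0.012],[0.002,0.003,0]],[[0.003,-0.0015,0.012],[0.002,0.003,0]],[[0.003,-0.0015,0.012],[0.002,0.003,0]],[[0.003,-0.0015,0.012],[0.002,0.003,0]]]}}

```text
time: 15.33
tool_pos: [0.6332, 0.1579, 0.223]
tcp_rot: [0.311, 2.513, -0.096]
wrist_force: [-10.9, 2.5, 5.2]
width: 0.401
grip_force: 100.1
```

```bash
python3 -c "
from mv import *
st()"
```

```text
t 15.3333 F tool [  2.5627  -0.0632 -14.7507] Tq tool [0.0574 1.896  0.0413] mouth-tip in P mm [-1.1421  0.8455 28.2323]
t 15.3333 shift [ 0.0039 -0.0029 -0.1129] turn [ 0.0009  0.0013 -0.0022]
```

Force 14.8 N, near full compression. I'll take small steps from here to find the hard stop.

{"api": "play_rows", "payload": {"rows": [[[0.001,-0.0005,0.003],[0,0,0]],[[0.001,-0.0005,0.006],[0,0,0]],[[0.001,-0.0005,0.006],[0,0,0]],[[0.001,-0.0005,0.006],[0,0,0]],[[0.001,-0.0005,0.006],[0,0,0]],[[0.001,-0.0005,0.006],[0,0,0]]]}}

```text
time: 15.83
tool_pos: [0.6339, 0.1578, 0.2218]
tcp_rot: [0.311, 2.513, -0.096]
wrist_force: [-10.8, 2.3, 4.7]
width: 0.399
grip_force: 100.1
```

```bash
python3 -c "
from mv import *
st()"
```

```text
t 15.8333 F tool [  2.7461  -0.2567 -14.2787] Tq tool [ 0.0939  1.7545 -0.027 ] mouth-tip in P mm [-1.1004  0.8803 29.6047]
t 15.8333 shift [ 0.0035 -0.0029 -0.1184] turn [ 0.0012  0.0017 -0.0022]
```

{"api": "play_rows", "payload": {"rows": [[[0,0,0.003],[0,0,0]],[[0,0,0.005],[0,0,0]],[[0,0,0.005],[0,0,0]],[[0,0,0.005],[0,0,0]],[[0,0,0.005],[0,0,0]],[[0,0,0.005],[0,0,0]]]}}

```text
time: 16.33
tool_pos: [0.6345, 0.1576, 0.2214]
tcp_rot: [0.312, 2.513, -0.096]
wrist_force: [-14.1, 2.1, 9.4]
width: 0.398
grip_force: 101.0
```

```bash
python3 -c "
from mv import *
st()"
```

```text
t 16.3333 F tool [  2.6118  -1.1914 -19.9717] Tq tool [0.2364 2.0946 0.0234] mouth-tip in P mm [-1.4147  0.9116 30.2952]
t 16.3333 shift [ 0.0046 -0.003  -0.1212] turn [ 0.0013  0.002  -0.0029]
```

{"api": "play_rows", "payload": {"rows": [[[0,0,0.001],[0,0,0]],[[0,0,0.001],[0,0,0]],[[0,0,0.001],[0,0,0]],[[0,0,0.001],[0,0,0]],[[0,0,0.001],[0,0,0]],[[0,0,0.001],[0,0,0]]]}}

```text
time: 16.83
tool_pos: [0.6346, 0.1576, 0.2214]
tcp_rot: [0.312, 2.512, -0.096]
wrist_force: [-16.3, 2.6, 9.7]
width: 0.399
grip_force: 101.0
```

```bash
python3 - <<'E'
from mv import *
from workcell import cams
st()
im=[]
for n,x,y in(("scene",365,150),("top",235,120)):
    ii=np.mean([cams.read_camera(n)["image"] for _ in range(3)],0).astype(np.uint8)
    im.append(cv2.resize(ii[y:y+50,x:x+50],None,fx=8,fy=8,interpolation=cv2.INTER_CUBIC))
cv2.imwrite("pics/n4.png",np.hstack(im)[:,:,::-1])
st()
E
```

```text
t 16.8333 F tool [  4.2912  -1.3074 -21.4829] Tq tool [0.2901 2.1455 0.0192] mouth-tip in P mm [-1.5674  0.9394 30.3233]
t 16.8333 shift [ 0.0051 -0.0031 -0.1213] turn [ 0.0012  0.0022 -0.0029]
t 17.1333 F tool [  3.7279  -0.5851 -21.0675] Tq tool [0.2396 2.1315 0.0163] mouth-tip in P mm [-1.5491  0.937  30.3087]
t 17.1333 shift [ 0.0051 -0.0031 -0.1212] turn [ 0.0013  0.0022 -0.003 ]
```

View pics/n4.png

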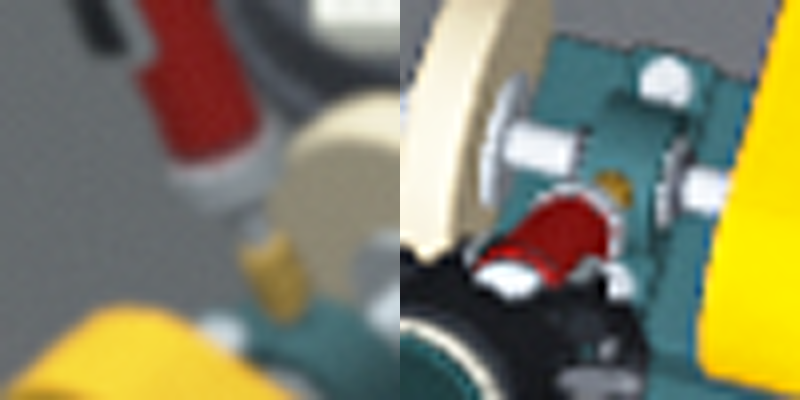

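The coupler is down on the nipple's foot (scene crop (288,310)) and the nozzle tube is visibly shortened. Travel has stopped at the hard stop, about 21 N against the spring's 15 N. Handing in.

```bash
python3 -c "
from workcell import bot
print(bot.finish_job())"
```

```text
the job is handed in; nothing more can be done
None
```

The grease gun's coupler is on the left-hand bearing's nipple and, going by the forces, snapped home. The nozzle is held fully in at its hard stop at about 21 N, with the gun still gripped, and I handed the job in at about 17 s; no verdict came back.

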